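# Follow the elbow port of a turning swivel with the inspection lamp

## Task

Check the swivel on the test stand as it turns: take the inspection lamp out of its cradle, give the rotor a gentle push so that it coasts freely by itself at about one turn in five to eight seconds (either way round), and keep the lamp, lens down, a few centimetres above the mouth of the upturned elbow port, moving along with it for at least six seconds in a row without anything touching the rotor. Then leave the rotor turning and finish with the robot holding the lamp upright, lens well above the rotor; do not spin the rotor faster than one turn in four seconds, bump it hard, or disturb the other things on the bench.

Things in the scene. Friction and masses are not known exactly. Their poses are not given: they have to be found in the camera images.
- stand: Swivel test stand, fixed to the bench: grey base plate 170 x 170 x 12 mm with a steel column 90 mm across. Origin on the rotor's vertical axis, at bench height (z = 0); z up. The stand may be turned a little about z.
- rotor (a joint): Angle of the steel rotor about its vertical axis on the stand, rad, counter-clockwise from above, not wrapped, no stops. At 0 the elbow port lies along the stand's +x axis. Very low-friction bearing: nominal mass 1.6 kg, moment of inertia 0.009 kg m2 (both vary by a third); coasting, it loses about 2 to 5 percent of its speed per second.
- hub (a point): Centre of the rotor's top, on its axis, at z = 85 mm. The rotor: disc 150 mm across, z 45 to 65 mm; hub 60 mm across up to z 85 mm; four radial arms 90 degrees apart with their axis at z = 55 mm: three capped straight pipes (26 mm thick, caps 34 mm, ends at radius 135 mm) and the elbow port.
- port (a point): Centre of the mouth of the upturned elbow port, the only arm of the rotor that ends in an upright pipe: 36 mm outside diameter, from z = 43 mm to the mouth at z = 100 mm, on radius 120 mm from the rotor's axis. Turns with the rotor.
- cradle: Black lamp cradle, fixed: base 100 x 90 x 8 mm with a round cup 60 mm outside, 48 mm inside, rim at z = 45 mm, inner floor at z = 8 mm. Origin at its centre, at bench height.
- lamp: Loose pen-shaped inspection lamp, 0.2 kg, 170 mm long, standing lens-down in the cradle. Origin at the centre of the lens (flat lower end); z up along the barrel. Head 38 mm across for the first 30 mm, then a grey barrel 30 mm across. Grip the barrel, for instance 130 mm above the lens. Sturdy: its head may push the rotor's arms.
- fitting_a: Bystander, loose: steel hydraulic fitting, 38 mm across, 40 mm tall. Origin at the centre of its underside.
- fitting_b: Bystander, loose: steel hydraulic fitting, 38 mm across, 36 mm tall. Origin at the centre of its underside.
- fitting_c: Bystander, loose: steel hydraulic fitting, 38 mm across, 40 mm tall. Origin at the centre of its underside.
- spanner: Bystander, loose: open-ended spanner, 190 mm long, lying flat, near the stand. Origin at the centre of its underside.
- spray: Bystander, loose: spray can, 62 mm across, 190 mm tall. Origin at the centre of its underside.
- cup: Bystander, loose: clear plastic cup, 76 mm across, 120 mm tall. Origin at the centre of its underside.
Mind the look-alikes: they are no part of the job. Leave any orange, pink or red look-alike of the lamp alone.

How it is judged (in metres and radians):
On the way, in this order (a step that is already met when the one before it is completed fails the run):
1. the rotor coasts by itself, touched by nothing, faster than 0.6 rad/s ((velocity of joint rotor above 0.6 rad/s or velocity of joint rotor below -0.6 rad/s) and contact force between rotor and anything else below 0.1 N), for 0.3 s.
2. for 6 s the upright lamp's lens keeps within 25 mm horizontally of the elbow's mouth, 10 to 100 mm above it, while the untouched rotor turns faster than 0.4 rad/s (horizontal distance between lamp and port below 0.025 m and height (world z) of lamp between 0.11 and 0.2 m and angle between lamp's own z axis and vertical below 0.4 rad and (velocity of joint rotor above 0.4 rad/s or velocity of joint rotor below -0.4 rad/s) and contact force between rotor and anything else below 0.1 N), for 6 s.
At the end, for the whole second after the job is handed in: The lamp is in the gripper (contact force over 3 N), upright within 0.4 rad, its lens over 130 mm above the bench, not touching the cradle; nothing touches the rotor (height (world z) of lamp above 0.13 m and angle between lamp's own z axis and vertical below 0.4 rad and contact force between lamp and the fingers above 3 N and contact force between lamp and cradle below 0.1 N and contact force between rotor and anything else below 0.1 N); the arm keeps its last pose, push and grip.
It fails at once if the rotor spins faster than 1.9 rad/s (velocity of joint rotor above 1.9 rad/s or velocity of joint rotor below -1.9 rad/s).
It fails at once if the rotor is bumped with over 20 N (contact force between rotor and anything else above 20 N).
It fails at once if a bystander is moved over 20 mm (distance of any of fitting_a, fitting_b, fitting_c, spanner, spray, cup from where it was at the start of the episode above 0.02 m).
It fails at once if the lamp is tipped over (angle between lamp's own z axis and vertical above 1 rad).
It also fails if it takes over 53 s, if anything falls off the work surface, if the arm or the gripper's body presses on something with over 40 N, if the wrist force passes 120 N, or if a joint passes its speed limit or range.

## Robot

A 6-joint arm with a two-finger parallel gripper is mounted at the origin on the work surface. World frame = base frame: x ahead of the robot, y to its left, z up, the work surface at z = 0. Lengths are in m, angles in degrees, forces in N, time in s.
With the tool pointing down it reaches from about 0.35 to 0.975 m from the base axis. Payload 17.4 kg.
Tool frame: the origin (TCP) lies on the mounting face of the last link; the fingertips stand 173 mm ahead of it and the grasp point (between the pads) lies 155 mm ahead of it (manip.finger_overhang is the distance from the TCP to the fingertips, in m); z points along the fingers, y is the line along which they close (so a half turn about z gives the same grasp; the last joint's range is limited). The gripper opens to 85 mm and grips with 20 to 120 N. Pads are 22 mm wide; open, the fingers measure 114 mm over their backs; the gripper's body (76 mm by 85 mm) begins 54 mm behind the grasp point. The pads swing forward as they close: fully open they stand 13 mm farther back than shut.
Start: joints at [-73.384, 6.646, 82.598, -0, 90.757, -2.166], TCP at [0.217, -0.639, 0.405] pointing down, gripper open.
Joint ranges: [-162.19, 162.19], [-47.58, 125.68], [4.15, 143.07], [-65.23, 245.23], [0.69, 171.88], [-170.13, 170.13]. Speed limits (degrees/s): [108.29, 108.29, 127.2, 180, 180, 180].

## Interface

Orientations are given as [roll, pitch, yaw] about the fixed x, y, z axes, in that order (R = Rz(yaw) Ry(pitch) Rx(roll)).
In Python, from bench import telemetry, grab_frame, calibration, finish_job, models, manip gives the robot as it stands. The module is installed in compiled form; this text tells all that it offers.
- The arm moves only by the tool apply_moves, never from a script. Its argument "commands" is a list of rows, each an object with "slide": the shift along the tool's x, y, z normalised to -1 to 1, where 1 is 500 mm, a list of three; "rotation": the turn, a rotation vector about the tool's x, y, z normalised to -1 to 1, where 1 is pi rad, a list of three. In form: [{"slide": [dx, dy, dz], "rotation": [ax, ay, az]}, ...]. A call has 1 to 12 rows; each row shifts and turns the commanded pose from where the row before left it, along the tool's axes as they then stand; what a row does not reach is not made up. A row lasts 1/10 s, in which the tool goes at most 50 mm and 8.59 degrees, less where a joint would pass 70% of its speed; a pose out of reach is approached as far as the arm can. A call with a number of a shift or a turn outside -1 to 1 is refused whole. A call with a gripper value outside its range is refused whole. "hand" is the opening, from 0 (shut) to 1 (fully open), set as the call begins (left out, the last holds). The fingers move at their own pace and stop on an object; "squeeze" is the grip in N (left out, the last holds). Time passes only in rows, so rows that do not move let the fingers close. It gives the time, the measured TCP pose, the force, the opening and the grip force at its end, in the units of the state.
- telemetry.get_obs(): the state, without advancing time (a new reading comes with each control period).
- grab_frame(name): name is "scene" or "top" or "wrist"; returns (picture, depth): 400x640x3 uint8, red, green, blue; 400x640 float32, m along the optical axis (not along the pixel's ray), 0 where there is no reading.
- calibration(name): a dict with "fx", "fy", "cx", "cy" (pixels), "R" (3x3) and "t" (3): a world point X has camera coordinates R X + t. Camera axes: x right, y down, z forward; pixel columns grow to the right and rows downward; lengths in m; the calibration is good to about 2 mm. A picture is of the moment at which its call begins: read the wrist's pose just before it. calibration takes no time and is no camera call; for the wrist camera it gives the pose at the moment of the call.
- finish_job(): hands the job in; it is judged then, once.
Trained networks look in the newest picture that a camera, given by its name, has taken for a name from the list of things; names that differ only in an ending like _2 or _b are one class to them, and where a whole thing is asked for, a point or a joint stands for the part that bears it (a point fixed in the world has none). Each returns a list of dicts, best first, with "score" (0 to 1); they miss things now and then, are a little off and sometimes report something else, mostly with a low value. They report only what shows in the picture. A call takes as long as a camera call. They do not tell look-alikes from the thing itself.
- models.cut_out(query, camera): "mask" (400x640 bool, what is visible of it) and "rect" ([left, top, right, bottom] in pixels, round what is visible of it).
The state is a dict: "time": time; "joints": joint angles; "qvel": joint speeds; "effort": joint torques, N m; "ee_pos": TCP position; "eef_rot": TCP orientation; "wrist_force": force on the tool from outside, world axes, zero at the start; "wrist_torque": the same for the moment, N m; "opening": opening from 0.0 (shut) to 1.0 (fully open); "finger_force": force on a finger pad.
Only numpy, scipy, OpenCV 4.12 (cv2) and the standard library are available. Lean on these libraries where they do the work, as an engineer would, in place of code of your own. Each camera call takes 0.05 s, during which the arm holds its last target. There are 200 camera calls.

## Working session

There is one attempt and no reset: what is moved stays moved. The work goes in short steps, Python scripts to look and compute and a tool call to move; the robot and the scene stay as the last step left them, time stands still between calls to the robot, and variables do not carry over. Pictures are saved under pics/ and viewed, at most 10 in all, crops included, and the job is handed in when it is done.

Besides the shell and the picture viewer there is one more tool, called after "Emit:" by a JSON object that holds its "name" and its "arguments", one argument or row to a line. apply_moves: Moves the arm, as the interface text tells. Its arguments: {"type":"object","properties":{"commands":{"type":"array","items":{"type":"object","properties":{"slide":{"type":"array","items":{"type":"number","minimum":-1,"maximum":1}},"rotation":{"type":"array","items":{"type":"number","minimum":-1,"maximum":1}}}}},"hand":{"type":"number"},"squeeze":{"type":"number"}},"required":["commands"]}

```bash
mkdir -p pics
cat > h.py <<'E'
import numpy as np, cv2
from bench import telemetry, grab_frame, calibration, finish_job, models, manip
def world(cam,dep,mask=None,c=None):
    c=c or calibration(cam)
    v,u=np.nonzero((dep>0)&(mask if mask is not None else True))
    d=dep[v,u]
    P=np.stack([(u-c['cx'])/c['fx']*d,(v-c['cy'])/c['fy']*d,d],1)
    return (P-np.array(c['t']))@np.array(c['R']),u,v
E
python3 - <<'E'
from h import *
ims=[]
for cam in("scene","top"):
    im,d=grab_frame(cam); np.savez(f'{cam}.npz',im=im,d=d)
    cv2.imwrite(f'pics/{cam}.png',im[:,:,::-1])
    for q in("rotor","lamp","cradle","port","stand","spanner","spray","cup","fitting_a"):
        for r in models.cut_out(q,cam)[:4]:
            P,u,v=world(cam,d,r['mask'])
            if len(P): print(cam,q,round(r['score'],2),[int(x) for x in r['rect']],np.median(P,0).round(3),P.min(0).round(3),P.max(0).round(3))
o=telemetry.get_obs();print(o)
E
```

```text
scene rotor 0.83 [280, 168, 387, 258] [0.58  0.027 0.066] [ 0.385 -0.114 -0.005] [0.704 0.154 0.106]
scene rotor 0.49 [478, 272, 522, 326] [0.669 0.449 0.082] [ 0.548  0.412 -0.003] [0.698 0.506 0.125]
scene lamp 0.97 [493, 236, 526, 275] [0.567 0.445 0.121] [0.52  0.429 0.002] [0.575 0.471 0.177]
scene lamp 0.96 [428, 252, 452, 300] [0.675 0.312 0.104] [ 0.627  0.293 -0.002] [0.684 0.33  0.177]
scene lamp 0.94 [446, 210, 472, 260] [0.56  0.326 0.124] [ 0.384  0.309 -0.   ] [0.65  0.345 0.185]
scene lamp 0.83 [467, 181, 487, 230] [0.444 0.345 0.123] [ 0.253  0.328 -0.001] [0.453 0.368 0.178]
scene cradle 0.73 [429, 241, 470, 274] [0.562 0.344 0.009] [ 0.495  0.269 -0.001] [0.669 0.383 0.147]
scene port 0.62 [283, 170, 387, 260] [0.579 0.027 0.066] [ 0.371 -0.144 -0.005] [0.704 0.154 0.106]
scene stand 0.56 [283, 169, 389, 260] [0.591 0.033 0.065] [ 0.435 -0.114 -0.005] [0.704 0.154 0.106]
scene spanner 0.62 [210, 141, 247, 183] [ 0.481 -0.338  0.006] [ 0.382 -0.355 -0.004] [ 0.569 -0.316  0.014]
scene spray 0.93 [146, 129, 186, 197] [ 0.643 -0.412  0.126] [ 0.576 -0.534 -0.002] [ 0.6
[... 2003 characters left out ...]
 [0.404 0.18  0.049]
{'time': 1.0, 'joints': array([-7.33839229e+01,  6.64534104e+00,  8.25995517e+01,  2.80541679e-04,
        9.07553019e+01, -2.16557609e+00]), 'qvel': array([-0.00322924,  0.02933756, -0.03360773,  0.0922344 ,  0.03387977,
        0.02860191]), 'effort': array([ 1.75713121e-03, -7.31749821e+01, -6.32624030e+01, -2.94789652e-05,
        8.03396906e-04, -1.99508685e-05]), 'ee_pos': array([ 0.2173186 , -0.63905817,  0.40469334]), 'eef_rot': array([-1.79999816e+02, -2.87672199e-04,  1.87816568e+01]), 'wrist_force': array([-0.19493543, -0.33814375, -0.68207483]), 'wrist_torque': array([ 0.01938953, -0.01424813,  0.02687134]), 'finger_force': 0.0, 'opening': 1.0028320341950852}
```

View pictures.

Run:
```python
import numpy as np,cv2
a=np.load('scene.npz')['im'];b=np.load('top.npz')['im']
A=cv2.resize(a[110:350,130:550],(800,457));cv2.imwrite('pics/s1.png',A[:,:,::-1])
B=cv2.resize(b[125:275,130:380],(800,480),interpolation=cv2.INTER_CUBIC);cv2.imwrite('pics/t1.png',B[:,:,::-1])
```

```text
(no output)
```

View pics/s1.png

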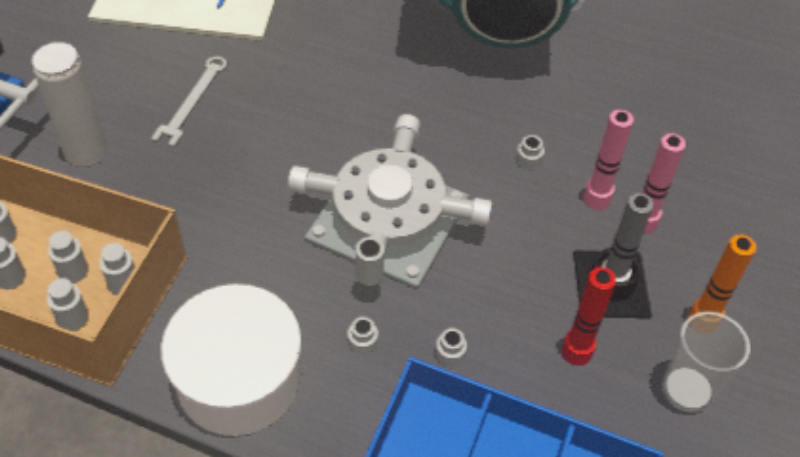

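View pics/t1.png

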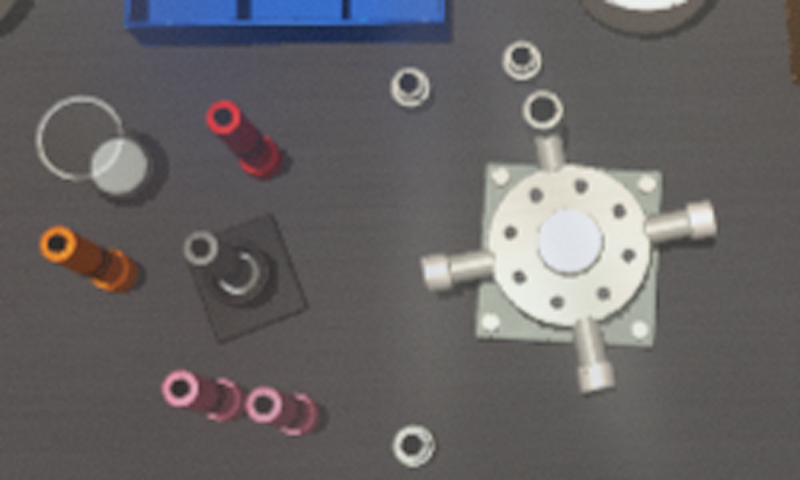

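```bash
cat >> h.py <<'E'
from scipy.optimize import least_squares
HUB=None
def circ(P,r=None):
    f=lambda q: np.hypot(P[:,0]-q[0],P[:,1]-q[1])-(r if r else q[2])
    s=least_squares(f,[*P[:,:2].mean(0)]+([] if r else [.03]),loss='soft_l1',f_scale=.002)
    return s.x.round(4),len(P)
E
python3 - <<'E'
from h import *
for cam in("scene","top"):
    z=np.load(cam+'.npz');P,u,v=world(cam,z['d']);col=z['im'][v,u].astype(int)
    c=np.array([.565,.018]);r=np.hypot(*(P[:,:2]-c).T);Z=P[:,2]
    h=P[(r<.045)&(Z>.078)];print(cam,'hub',h.mean(0),((h.max(0)+h.min(0))/2)[:2],h.shape)
    d=P[(r<.085)&(Z>.055)&(Z<.072)];print('disc mid',(d.max(0)+d.min(0))/2,d.max(0)-d.min(0),np.median(d[:,2]))
    p=P[(r>.09)&(r<.15)&(Z>.085)&(Z<.115)];print('port',p.mean(0),(p.max(0)+p.min(0))/2,p.max(0)-p.min(0))
    a=P[(r>.105)&(r<.14)&(Z>.045)&(Z<.08)];ang=np.degrees(np.arctan2(a[:,1]-c[1],a[:,0]-c[0]))
    for k in range(-180,180,45):
        m=(ang>=k)&(ang<k+45)
        if m.sum(): print(k,m.sum(),np.median(ang[m]).round(1),end=' | ')
    print()
    for zz in(.05,.075,.1,.125,.15,.17):
        m=(np.hypot(P[:,0]-.545,P[:,1]-.315)<.045)&(abs(Z-zz)<.0125)
        if m.sum()>5: print('lamp',zz,circ(P[m],.015),P[m].mean(0).round(4),Z[m].max())
E
```

```text
scene hub [0.56873248 0.01984563 0.08485131] [0.56609931 0.0194515 ] (375, 3)
disc mid [0.56415353 0.01864275 0.06355253] [0.16497188 0.16665665 0.01687331] 0.0652489540413396
port [0.68757843 0.04206558 0.09817972] [0.68587311 0.04136727 0.09566111] [0.0359639  0.03489013 0.02114752]
-180 117 -170.5 | -90 144 -74.6 | 0 117 12.4 | 90 159 95.6 | 
lamp 0.05 (array([0.5494, 0.3283]), 198) [0.5551 0.3301 0.0467] 0.062316020108997894
lamp 0.075 (array([0.5481, 0.3263]), 75) [0.5596 0.3255 0.074 ] 0.08709440172453486
lamp 0.1 (array([0.5487, 0.3264]), 91) [0.5602 0.327  0.0996] 0.11192854740616535
lamp 0.125 (array([0.5483, 0.3262]), 90) [0.56   0.3257 0.1251] 0.1373071076929763
lamp 0.15 (array([0.5482, 0.3263]), 97) [0.5597 0.3256 0.1499] 0.1623383012376988
lamp 0.17 (array([0.5481, 0.3267]), 166) [0.5553 0.3259 0.1739] 0.18238988771693113
top hub [0.56374559 0.01596695 0.08486569] [0.56390018 0.01599457] (327, 3)
disc mid [0.56524919 0.0185945  0.06364449] [0.16817924 0.16754822 0.01669762] 0.06529915604255424
port [0.68045961 0.03721587 0.09960161] [0.68194284 0.03730733 0.09631235] [0.03534717 0.03212763 0.02175867]
-180 119 -168.5 | -90 119 -81.0 | 0 12 15.7 | 90 109 102.2 | 
lamp 0.05 (array([0.5456, 0.3191]), 145) [0.5428 0.3165 0.0446] 0.0619897993516374
lamp 0.075 (array([0.5478, 0.3236]), 25) [0.5421 0.3126 0.0757] 0.08744579123771636
lamp 0.1 (array([0.5473, 0.3235]), 21) [0.5413 0.3136 0.0997] 0.10942871907898766
lamp 0.125 (array([0.5479, 0.3236]), 31) [0.5413 0.3141 0.124 ] 0.13622912401201243
lamp 0.15 (array([0.5478, 0.3237]), 26) [0.5408 0.3135 0.1507] 0.16200973893628903
lamp 0.17 (array([0.5486, 0.3232]), 105) [0.5458 0.3212 0.1761] 0.18248022764345453
```

Emit:
{"name": "apply_moves", "arguments": {
  "commands": [
    {"slide": [0.05, -0.08, 0], "rotation": [0, 0, 0.035]},
    {"slide": [0.05, -0.08, 0], "rotation": [0, 0, 0.035]},
    {"slide": [0.05, -0.08, 0], "rotation": [0, 0, 0.0343]},
    {"slide": [0.02, -0.095, 0]},
    {"slide": [0.02, -0.095, 0]},
    {"slide": [0.02, -0.095, 0]},
    {"slide": [0.02, -0.095, 0]}
  ]
}}

```text
invalid input at $.commands[3]: expected keys slide, rotation
```

Emit:
{"name": "apply_moves", "arguments": {
  "commands": [
    {"slide": [0.05, -0.08, 0], "rotation": [0, 0, 0.035]},
    {"slide": [0.05, -0.08, 0], "rotation": [0, 0, 0.035]},
    {"slide": [0.05, -0.08, 0], "rotation": [0, 0, 0.0343]},
    {"slide": [0.02, -0.095, 0], "rotation": [0, 0, 0]},
    {"slide": [0.02, -0.095, 0], "rotation": [0, 0, 0]},
    {"slide": [0.02, -0.095, 0], "rotation": [0, 0, 0]},
    {"slide": [0.02, -0.095, 0], "rotation": [0, 0, 0]},
    {"slide": [0.02, -0.095, 0], "rotation": [0, 0, 0]}
  ],
  "hand": 1,
  "squeeze": 60
}}

```text
time: 1.8
ee_pos: [0.3141, -0.2669, 0.4048]
eef_rot: [180.0, -0.0, -0.0]
wrist_force: [1.2, 0.3, 1.5]
opening: 1.0
finger_force: 0.0
```

Emit:
{"name": "apply_moves", "arguments": {
  "commands": [
    {"slide": [0.036, -0.09, 0], "rotation": [0, 0, 0]},
    {"slide": [0.036, -0.09, 0], "rotation": [0, 0, 0]},
    {"slide": [0.036, -0.09, 0], "rotation": [0, 0, 0]},
    {"slide": [0.036, -0.09, 0], "rotation": [0, 0, 0]},
    {"slide": [0.036, -0.09, 0], "rotation": [0, 0, 0]},
    {"slide": [0.036, -0.09, 0], "rotation": [0, 0, 0]},
    {"slide": [0.036, -0.09, 0], "rotation": [0, 0, 0]},
    {"slide": [0.036, -0.09, 0], "rotation": [0, 0, 0]},
    {"slide": [0.036, -0.09, 0], "rotation": [0, 0, 0]},
    {"slide": [0.036, -0.09, 0], "rotation": [0, 0, 0]},
    {"slide": [0.036, -0.09, 0], "rotation": [0, 0, 0]},
    {"slide": [0, 0, 0], "rotation": [0, 0, 0]}
  ]
}}

```text
time: 3.0
ee_pos: [0.5133, 0.2304, 0.4035]
eef_rot: [-180.0, 0.1, 0.2]
wrist_force: [-0.1, -0.2, -0.7]
opening: 1.003
finger_force: 0.0
```

Emit:
{"name": "apply_moves", "arguments": {
  "commands": [
    {"slide": [0.023, -0.063, 0], "rotation": [0, 0, 0]},
    {"slide": [0.023, -0.063, 0], "rotation": [0, 0, 0]},
    {"slide": [0.023, -0.063, 0], "rotation": [0, 0, 0]},
    {"slide": [0, 0, 0], "rotation": [0, 0, 0]},
    {"slide": [0, 0, 0.05], "rotation": [0, 0, 0]},
    {"slide": [0, 0, 0.05], "rotation": [0, 0, 0]},
    {"slide": [0, 0, 0.05], "rotation": [0, 0, 0]},
    {"slide": [0, 0, 0.06], "rotation": [0, 0, 0]},
    {"slide": [0, 0, 0], "rotation": [0, 0, 0]},
    {"slide": [0, 0, 0], "rotation": [0, 0, 0]}
  ]
}}

```text
time: 4.0
ee_pos: [0.5469, 0.3203, 0.3005]
eef_rot: [180.0, 0.0, -0.0]
wrist_force: [-0.0, -0.2, 0.9]
opening: 1.0
finger_force: 0.0
```

Run:
```python
from h import *
o=telemetry.get_obs();print(o['ee_pos'],o['joints'])
im,d=grab_frame('scene');cv2.imwrite('pics/g.png',cv2.resize(im[100:300,380:600],(660,600))[:,:,::-1])
```

```text
[0.54686181 0.32031281 0.3005309 ] [ 2.80537768e+01  4.22587263e+00  9.49446954e+01 -5.48318210e-03
  8.08396720e+01  1.18069181e+02]
```

View pics/g.png

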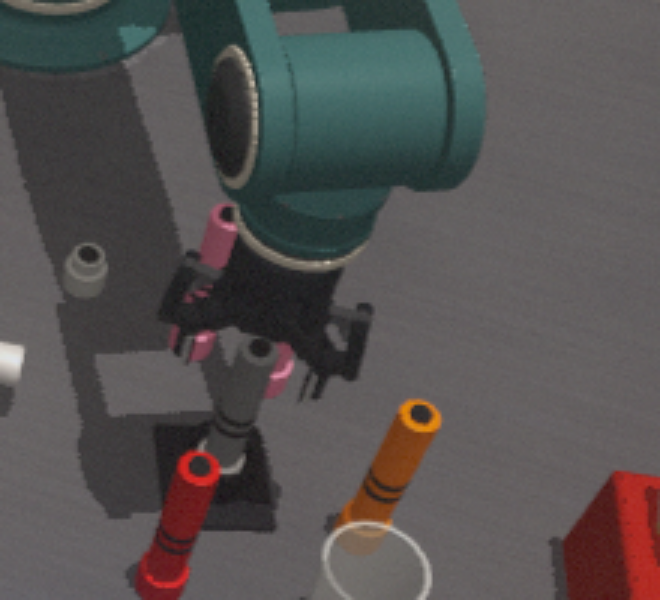

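Emit:
{"name": "apply_moves", "arguments": {
  "commands": [
    {"slide": [0.002, -0.009, 0], "rotation": [0, 0, 0]},
    {"slide": [0, 0, 0], "rotation": [0, 0, 0]},
    {"slide": [0, 0, 0], "rotation": [0, 0, 0]},
    {"slide": [0, 0, 0], "rotation": [0, 0, 0]},
    {"slide": [0, 0, 0], "rotation": [0, 0, 0]},
    {"slide": [0, 0, 0], "rotation": [0, 0, 0]},
    {"slide": [0, 0, 0], "rotation": [0, 0, 0]},
    {"slide": [0, 0, 0], "rotation": [0, 0, 0]}
  ],
  "hand": 0,
  "squeeze": 60
}}

```text
time: 4.85
ee_pos: [0.5479, 0.3252, 0.3003]
eef_rot: [-180.0, -0.0, 0.0]
wrist_force: [-1.1, -1.4, 4.9]
opening: 0.34
finger_force: 59.1
```

Emit:
{"name": "apply_moves", "arguments": {
  "commands": [
    {"slide": [0, 0, -0.04], "rotation": [0, 0, 0]},
    {"slide": [0, 0, -0.08], "rotation": [0, 0, 0]},
    {"slide": [0, 0, -0.08], "rotation": [0, 0, 0]},
    {"slide": [0, 0, -0.06], "rotation": [0, 0, 0]},
    {"slide": [0, 0, -0.02], "rotation": [0, 0, 0]},
    {"slide": [0, 0, 0], "rotation": [0, 0, 0]}
  ]
}}

```text
time: 5.45
ee_pos: [0.5478, 0.3253, 0.4402]
eef_rot: [-180.0, -0.1, 0.0]
wrist_force: [-0.5, -0.1, -2.9]
opening: 0.338
finger_force: 59.7
```

Run:
```python
from h import *
o=telemetry.get_obs();print(o['time'],o['ee_pos'],o['eef_rot'],o['finger_force'])
t=o['ee_pos']
im,d=grab_frame('scene');P,u,v=world('scene',d);Z=P[:,2];cv2.imwrite('pics/g2.png',cv2.resize(im[60:300,380:600],(550,600))[:,:,::-1])
near=np.hypot(P[:,0]-t[0],P[:,1]-t[1])<.04
print('lowest',np.sort(Z[near&(Z>.08)])[:8])
for zz in(.16,.175,.2,.22,.24):
    m=near&(abs(Z-zz)<.008)
    if m.sum()>5: print(zz,m.sum(),circ(P[m],.019 if zz<.178 else .015))
```

```text
5.45 [0.54780129 0.32534321 0.44015682] [-1.79960168e+02 -6.11091550e-02  1.22719127e-02] 59.69056248664856
lowest [0.14724213 0.14784698 0.14811969 0.14887925 0.14959456 0.14987533
 0.15052657 0.15072738]
0.16 78 (array([0.5482, 0.327 ]), 78)
0.175 114 (array([0.5468, 0.3271]), 114)
0.2 65 (array([0.5485, 0.327 ]), 65)
0.22 65 (array([0.5484, 0.3275]), 65)
0.24 76 (array([0.5488, 0.3273]), 76)
```

View pics/g2.png

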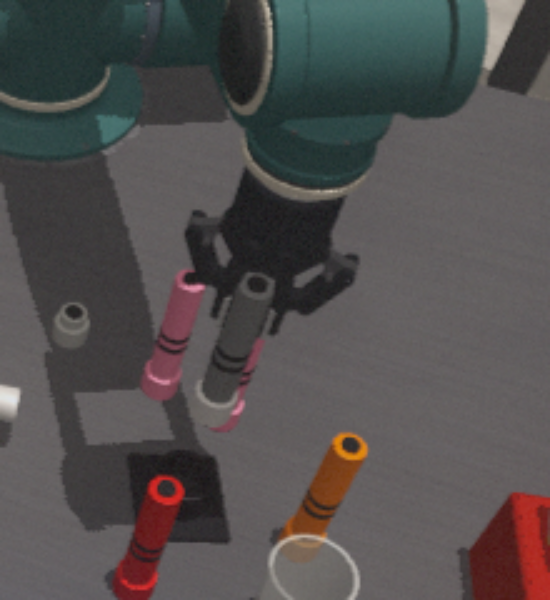

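```bash
cat >> h.py <<'E'
HUB=np.array([.565,.018])
def resid(P,th):
    x,y,z=(P-[*HUB,0]).T; best=np.full(len(P),.012)
    for k in range(4):
        c,s=np.cos(th+k*np.pi/2),np.sin(th+k*np.pi/2)
        a=x*c+y*s; t=-x*s+y*c
        if k==0:
            e1=abs(np.hypot(a-.12,t)-.018); e1[(z>.1)|(z<.04)]=.012
            m=(z>.094)&(np.hypot(a-.12,t)<.02); e1[m]=np.minimum(e1[m],abs(z[m]-.1))
            e2=abs(np.hypot(t,z-.055)-.013); e2[(a<.07)|(a>.12)]=.012
            best=np.minimum(best,np.minimum(e1,e2))
        else:
            h=np.hypot(t,z-.055)
            e=np.where(a>.105,np.minimum(abs(h-.017),abs(a-.135)+np.maximum(h-.017,0)),abs(h-.013)); e[(a<.07)|(a>.14)]=.012
            best=np.minimum(best,e)
    return best.mean()
def fit(cam,d,near=None,w=0.35):
    """rotor angle, degrees"""
    P,u,v=world(cam,d); r=np.hypot(*(P[:,:2]-HUB).T)
    P=P[(r>.085)&(r<.142)&(P[:,2]>.035)&(P[:,2]<.108)]
    g=np.arange(-180,180,2.) if near is None else near+np.arange(-30,31,2.)
    f=lambda x:resid(P,np.radians(x))
    b=min(g,key=f); b=min(b+np.arange(-2,2.1,.25),key=f)
    return b,f(b),len(P)
E
python3 - <<'E'
from h import *
for cam in("scene","top"):
    d=np.load(cam+'.npz')['d']; print(cam,fit(cam,d),fit(cam,d,10))
E
```

```text
scene (np.float64(10.5), np.float64(0.0016901391462187888), 977) (np.float64(10.5), np.float64(0.0016901391462187888), 977)
top (np.float64(10.75), np.float64(0.002024874493281337), 735) (np.float64(10.75), np.float64(0.002024874493281337), 735)
```

Emit:
{"name": "apply_moves", "arguments": {
  "commands": [
    {"slide": [0.019, 0.077, 0], "rotation": [0, 0, 0]},
    {"slide": [0.019, 0.077, 0], "rotation": [0, 0, 0]},
    {"slide": [0.019, 0.077, 0], "rotation": [0, 0, 0]},
    {"slide": [0.019, 0.077, 0], "rotation": [0, 0, 0]},
    {"slide": [0.019, 0.077, 0], "rotation": [0, 0, 0]},
    {"slide": [0, 0, 0], "rotation": [0, 0, 0]},
    {"slide": [0, 0, 0], "rotation": [0, 0, 0]}
  ]
}}

```text
time: 6.2
ee_pos: [0.5956, 0.1322, 0.4373]
eef_rot: [180.0, 0.2, -0.1]
wrist_force: [-0.7, 0.1, -2.2]
opening: 0.34
finger_force: 60.3
```

Run:
```python
from h import *
o=telemetry.get_obs();print(o['time'],o['ee_pos'])
for cam in("scene","top"):
    im,d=grab_frame(cam); print(cam,fit(cam,d))
```

```text
6.2 [0.59556427 0.13216375 0.43731358]
scene (np.float64(10.5), np.float64(0.0016558211442418236), 902)
top (np.float64(10.25), np.float64(0.002094456831571313), 566)
```

Run:
```python
import numpy as np
H=np.array([.565,.018]);a=np.radians(75+np.cumsum([0,1.5,1.5,1.5,1.5,1.5,2,2.5,3,3.5,4,4.5,5,5.3,5.3]))
p=H+.118*np.c_[np.cos(a),np.sin(a)]
print((np.diff(p,axis=0)/.5*[1,-1]).round(4).tolist())
```

```text
[[-0.006, -0.0015], [-0.006, -0.0014], [-0.0061, -0.0012], [-0.0061, -0.001], [-0.0061, -0.0009], [-0.0082, -0.0009], [-0.0103, -0.0008], [-0.0124, -0.0003], [-0.0144, 0.0004], [-0.0164, 0.0016], [-0.0183, 0.0031], [-0.0199, 0.0052], [-0.0206, 0.0073], [-0.0198, 0.0092]]
```

Emit:
{"name": "apply_moves", "arguments": {
  "commands": [
    {"slide": [0, 0, 0.05], "rotation": [0, 0, 0]},
    {"slide": [0, 0, 0.06], "rotation": [0, 0, 0]},
    {"slide": [0, 0, 0.06], "rotation": [0, 0, 0]},
    {"slide": [0, 0, 0.03], "rotation": [0, 0, 0]},
    {"slide": [0, 0, 0], "rotation": [0, 0, 0]},
    {"slide": [0, 0, 0], "rotation": [0, 0, 0]}
  ]
}}

```text
time: 6.9
ee_pos: [0.5954, 0.1333, 0.3407]
eef_rot: [-180.0, -0.0, 0.0]
wrist_force: [0.3, -0.3, -1.3]
opening: 0.336
finger_force: 60.2
```

Emit:
{"name": "apply_moves", "arguments": {
  "commands": [
    {"slide": [-0.006, -0.0015, 0], "rotation": [0, 0, 0]},
    {"slide": [-0.006, -0.0014, 0], "rotation": [0, 0, 0]},
    {"slide": [-0.006, -0.0012, 0], "rotation": [0, 0, 0]},
    {"slide": [-0.006, -0.001, 0], "rotation": [0, 0, 0]},
    {"slide": [-0.006, -0.001, 0], "rotation": [0, 0, 0]},
    {"slide": [-0.008, -0.001, 0], "rotation": [0, 0, 0]},
    {"slide": [-0.01, -0.001, 0], "rotation": [0, 0, 0]},
    {"slide": [-0.0124, 0, 0], "rotation": [0, 0, 0]},
    {"slide": [-0.0144, 0.0004, 0], "rotation": [0, 0, 0]},
    {"slide": [-0.0164, 0.0016, 0], "rotation": [0, 0, 0]},
    {"slide": [-0.0183, 0.003, 0], "rotation": [0, 0, 0]},
    {"slide": [-0.02, 0.005, 0], "rotation": [0, 0, 0]}
  ]
}}

```text
time: 8.1
ee_pos: [0.5297, 0.1317, 0.3397]
eef_rot: [-180.0, 0.0, 0.0]
wrist_force: [-0.5, 0.5, -2.6]
opening: 0.338
finger_force: 60.2
```

Emit:
{"name": "apply_moves", "arguments": {
  "commands": [
    {"slide": [-0.0206, 0.0073, 0], "rotation": [0, 0, 0]},
    {"slide": [-0.0198, 0.0092, 0], "rotation": [0, 0, 0]},
    {"slide": [-0.008, 0.004, 0], "rotation": [0, 0, 0]},
    {"slide": [0, 0, -0.01], "rotation": [0, 0, 0]},
    {"slide": [0, 0, -0.06], "rotation": [0, 0, 0]},
    {"slide": [0, 0, -0.09], "rotation": [0, 0, 0]},
    {"slide": [0, 0, -0.03], "rotation": [0, 0, 0]}
  ]
}}

```text
time: 8.8
ee_pos: [0.5065, 0.1216, 0.4397]
eef_rot: [-179.9, -0.3, 0.0]
wrist_force: [-0.3, -0.5, -2.1]
opening: 0.336
finger_force: 60.5
```

```bash
cat > m.py <<'E'
import json,sys
from h import *
near=float(sys.argv[1]) if len(sys.argv)>1 else None
L=[]
for cam in("scene","top","scene","top"):
    o=telemetry.get_obs(); im,d=grab_frame(cam); b,e,n=fit(cam,d,near); L.append((o['time'],b,cam,round(e,4),n)); print(L[-1])
o=telemetry.get_obs();print(o['time'],o['ee_pos'])
rel=o['ee_pos'][:2]-HUB;print('tcp ang,r',np.degrees(np.arctan2(rel[1],rel[0])),np.hypot(*rel))
E
python3 m.py
```

```text
(8.8, np.float64(73.5), 'scene', np.float64(0.0015), 1082)
(8.85, np.float64(76.5), 'top', np.float64(0.0022), 464)
(8.9, np.float64(79.25), 'scene', np.float64(0.0015), 1088)
(8.95, np.float64(82.0), 'top', np.float64(0.0021), 504)
9.0 [0.50651026 0.12161718 0.43350571]
tcp ang,r 119.44382337484812 0.1189855911271371
```

```bash
cat > plan.py <<'E'
import sys,json
from h import *
# args: t0 ang0 omega(deg/s) n xc yc ; t now from telemetry
t0,a0,w,n=map(float,sys.argv[1:5]); k=.035
o=telemetry.get_obs();t=o['time'];c=np.array(list(map(float,sys.argv[5:7]))) if len(sys.argv)>5 else o['ee_pos'][:2].copy()
hold=np.degrees(np.arctan2(*(c-HUB)[::-1]))
out=[]
for i in range(int(n)):
    a=a0+w*(1-np.exp(-k*(t+.1*(i+1)-t0)))/k
    if len(sys.argv)<=5: a=max(a,hold)
    p=HUB+.12*np.array([np.cos(np.radians(a)),np.sin(np.radians(a))])
    s=((p-c)/.5*[1,-1]).round(3); c=c+s*[.5,-.5]
    out.append({"slide":[*map(float,s),0],"rotation":[0,0,0]})
print(json.dumps(out));print('cmd end',c.round(4),'port ang',a,'t',t+.1*n)
E
python3 plan.py 8.8 73.6 57 12
```

```text
[{"slide": [-0.001, -0.002, 0], "rotation": [0, 0, 0]}, {"slide": [0.0, 0.0, 0], "rotation": [0, 0, 0]}, {"slide": [0.0, 0.0, 0], "rotation": [0, 0, 0]}, {"slide": [0.0, 0.0, 0], "rotation": [0, 0, 0]}, {"slide": [0.0, 0.0, 0], "rotation": [0, 0, 0]}, {"slide": [0.0, 0.0, 0], "rotation": [0, 0, 0]}, {"slide": [-0.017, 0.011, 0], "rotation": [0, 0, 0]}, {"slide": [-0.018, 0.013, 0], "rotation": [0, 0, 0]}, {"slide": [-0.017, 0.016, 0], "rotation": [0, 0, 0]}, {"slide": [-0.015, 0.017, 0], "rotation": [0, 0, 0]}, {"slide": [-0.014, 0.018, 0], "rotation": [0, 0, 0]}, {"slide": [-0.012, 0.02, 0], "rotation": [0, 0, 0]}]
cmd end [0.4595 0.0751] port ang 151.47644591957777 t 10.2
```

Emit:
{"name": "apply_moves", "arguments": {
  "commands": [
    {"slide": [-0.001, -0.002, 0], "rotation": [0, 0, 0]},
    {"slide": [0.0, 0.0, 0], "rotation": [0, 0, 0]},
    {"slide": [0.0, 0.0, 0], "rotation": [0, 0, 0]},
    {"slide": [0.0, 0.0, 0], "rotation": [0, 0, 0]},
    {"slide": [0.0, 0.0, 0], "rotation": [0, 0, 0]},
    {"slide": [0.0, 0.0, 0], "rotation": [0, 0, 0]},
    {"slide": [-0.017, 0.011, 0], "rotation": [0, 0, 0]},
    {"slide": [-0.018, 0.013, 0], "rotation": [0, 0, 0]},
    {"slide": [-0.017, 0.016, 0], "rotation": [0, 0, 0]},
    {"slide": [-0.015, 0.017, 0], "rotation": [0, 0, 0]},
    {"slide": [-0.014, 0.018, 0], "rotation": [0, 0, 0]},
    {"slide": [-0.012, 0.02, 0], "rotation": [0, 0, 0]}
  ]
}}

```text
time: 10.2
ee_pos: [0.4586, 0.0742, 0.4349]
eef_rot: [-180.0, -0.0, 0.0]
wrist_force: [-0.4, 0.1, -2.6]
opening: 0.339
finger_force: 60.3
```

```bash
cat > m1.py <<'E'
import sys
from h import *
o=telemetry.get_obs(); im,d=grab_frame("scene"); r=o['ee_pos'][:2]-HUB
print(o['time'],fit("scene",d,float(sys.argv[1])),'tcp',o['ee_pos'].round(4),np.degrees(np.arctan2(r[1],r[0])).round(1),np.hypot(*r).round(4))
E
python3 m1.py 151
```

```text
10.2 (np.float64(149.75), np.float64(0.001510784128198396), 1066) tcp [0.4586 0.0742 0.4349] 152.1 0.1203
```

```bash
python3 plan.py 10.2 150 53.5 12 .4595 .0751
```

```text
[{"slide": [-0.012, 0.024, 0], "rotation": [0, 0, 0]}, {"slide": [-0.007, 0.021, 0], "rotation": [0, 0, 0]}, {"slide": [-0.005, 0.022, 0], "rotation": [0, 0, 0]}, {"slide": [-0.004, 0.022, 0], "rotation": [0, 0, 0]}, {"slide": [-0.001, 0.022, 0], "rotation": [0, 0, 0]}, {"slide": [0.001, 0.022, 0], "rotation": [0, 0, 0]}, {"slide": [0.002, 0.021, 0], "rotation": [0, 0, 0]}, {"slide": [0.005, 0.022, 0], "rotation": [0, 0, 0]}, {"slide": [0.006, 0.02, 0], "rotation": [0, 0, 0]}, {"slide": [0.009, 0.02, 0], "rotation": [0, 0, 0]}, {"slide": [0.01, 0.019, 0], "rotation": [0, 0, 0]}, {"slide": [0.011, 0.018, 0], "rotation": [0, 0, 0]}]
cmd end [ 0.467  -0.0514] port ang 215.4332118848591 t 11.45
```

Emit:
{"name": "apply_moves", "arguments": {
  "commands": [
    {"slide": [-0.012, 0.024, 0], "rotation": [0, 0, 0]},
    {"slide": [-0.007, 0.021, 0], "rotation": [0, 0, 0]},
    {"slide": [-0.005, 0.022, 0], "rotation": [0, 0, 0]},
    {"slide": [-0.004, 0.022, 0], "rotation": [0, 0, 0]},
    {"slide": [-0.001, 0.022, 0], "rotation": [0, 0, 0]},
    {"slide": [0.001, 0.022, 0], "rotation": [0, 0, 0]},
    {"slide": [0.002, 0.021, 0], "rotation": [0, 0, 0]},
    {"slide": [0.005, 0.022, 0], "rotation": [0, 0, 0]},
    {"slide": [0.006, 0.02, 0], "rotation": [0, 0, 0]},
    {"slide": [0.009, 0.02, 0], "rotation": [0, 0, 0]},
    {"slide": [0.01, 0.019, 0], "rotation": [0, 0, 0]},
    {"slide": [0.011, 0.018, 0], "rotation": [0, 0, 0]}
  ]
}}

```text
time: 11.45
ee_pos: [0.4674, -0.0522, 0.4347]
eef_rot: [-180.0, 0.0, 0.0]
wrist_force: [-0.2, 1.6, -1.8]
opening: 0.341
finger_force: 60.3
```

```bash
python3 m1.py 215; python3 plan.py 10.2 150 53.5 12 .467 -.0514
```

```text
11.45 (np.float64(215.5), np.float64(0.001545226261113457), 1042) tcp [ 0.4674 -0.0522  0.4347] -144.3 0.1202
[{"slide": [0.021, 0.025, 0], "rotation": [0, 0, 0]}, {"slide": [0.015, 0.015, 0], "rotation": [0, 0, 0]}, {"slide": [0.016, 0.013, 0], "rotation": [0, 0, 0]}, {"slide": [0.018, 0.012, 0], "rotation": [0, 0, 0]}, {"slide": [0.018, 0.011, 0], "rotation": [0, 0, 0]}, {"slide": [0.019, 0.008, 0], "rotation": [0, 0, 0]}, {"slide": [0.02, 0.007, 0], "rotation": [0, 0, 0]}, {"slide": [0.02, 0.005, 0], "rotation": [0, 0, 0]}, {"slide": [0.021, 0.004, 0], "rotation": [0, 0, 0]}, {"slide": [0.021, 0.001, 0], "rotation": [0, 0, 0]}, {"slide": [0.02, -0.0, 0], "rotation": [0, 0, 0]}, {"slide": [0.021, -0.002, 0], "rotation": [0, 0, 0]}]
cmd end [ 0.582  -0.1009] port ang 278.0654390479443 t 12.7
```

Tracking matches (215.5° measured against 215.4° predicted).

Emit:
{"name": "apply_moves", "arguments": {
  "commands": [
    {"slide": [0.021, 0.025, 0], "rotation": [0, 0, 0]},
    {"slide": [0.015, 0.015, 0], "rotation": [0, 0, 0]},
    {"slide": [0.016, 0.013, 0], "rotation": [0, 0, 0]},
    {"slide": [0.018, 0.012, 0], "rotation": [0, 0, 0]},
    {"slide": [0.018, 0.011, 0], "rotation": [0, 0, 0]},
    {"slide": [0.019, 0.008, 0], "rotation": [0, 0, 0]},
    {"slide": [0.02, 0.007, 0], "rotation": [0, 0, 0]},
    {"slide": [0.02, 0.005, 0], "rotation": [0, 0, 0]},
    {"slide": [0.021, 0.004, 0], "rotation": [0, 0, 0]},
    {"slide": [0.021, 0.001, 0], "rotation": [0, 0, 0]},
    {"slide": [0.02, 0.0, 0], "rotation": [0, 0, 0]},
    {"slide": [0.021, -0.002, 0], "rotation": [0, 0, 0]}
  ]
}}

```text
time: 12.7
ee_pos: [0.5828, -0.1008, 0.4347]
eef_rot: [-180.0, 0.0, 0.0]
wrist_force: [0.3, -0.3, -2.7]
opening: 0.34
finger_force: 60.3
```

```bash
python3 m1.py 278; python3 plan.py 10.2 150 53.5 12 .582 -.1009
```

```text
12.7 (np.float64(279.0), np.float64(0.0015437914371217742), 1067) tcp [ 0.5828 -0.1008  0.4347] -81.5 0.1201
[{"slide": [0.03, -0.006, 0], "rotation": [0, 0, 0]}, {"slide": [0.019, -0.007, 0], "rotation": [0, 0, 0]}, {"slide": [0.019, -0.007, 0], "rotation": [0, 0, 0]}, {"slide": [0.018, -0.01, 0], "rotation": [0, 0, 0]}, {"slide": [0.017, -0.011, 0], "rotation": [0, 0, 0]}, {"slide": [0.016, -0.012, 0], "rotation": [0, 0, 0]}, {"slide": [0.015, -0.013, 0], "rotation": [0, 0, 0]}, {"slide": [0.013, -0.015, 0], "rotation": [0, 0, 0]}, {"slide": [0.013, -0.015, 0], "rotation": [0, 0, 0]}, {"slide": [0.011, -0.017, 0], "rotation": [0, 0, 0]}, {"slide": [0.009, -0.017, 0], "rotation": [0, 0, 0]}, {"slide": [0.009, -0.018, 0], "rotation": [0, 0, 0]}]
cmd end [ 0.6765 -0.0269] port ang 338.01658260958254 t 13.95
```

Emit:
{"name": "apply_moves", "arguments": {
  "commands": [
    {"slide": [0.031, -0.007, 0], "rotation": [0, 0, 0]},
    {"slide": [0.02, -0.007, 0], "rotation": [0, 0, 0]},
    {"slide": [0.019, -0.007, 0], "rotation": [0, 0, 0]},
    {"slide": [0.018, -0.01, 0], "rotation": [0, 0, 0]},
    {"slide": [0.017, -0.011, 0], "rotation": [0, 0, 0]},
    {"slide": [0.016, -0.013, 0], "rotation": [0, 0, 0]},
    {"slide": [0.015, -0.013, 0], "rotation": [0, 0, 0]},
    {"slide": [0.013, -0.015, 0], "rotation": [0, 0, 0]},
    {"slide": [0.013, -0.015, 0], "rotation": [0, 0, 0]},
    {"slide": [0.011, -0.017, 0], "rotation": [0, 0, 0]},
    {"slide": [0.009, -0.018, 0], "rotation": [0, 0, 0]},
    {"slide": [0.009, -0.019, 0], "rotation": [0, 0, 0]}
  ]
}}

```text
time: 13.95
ee_pos: [0.6777, -0.0241, 0.4347]
eef_rot: [180.0, 0.0, 0.0]
wrist_force: [0.5, 0.1, -2.8]
opening: 0.335
finger_force: 60.3
```

```bash
sed -i 's/k=.035/k=.027/' plan.py; python3 m1.py 340; python3 plan.py 12.7 278.7 50.2 12 .6775 -.0249
```

```text
13.95 (np.float64(340.5), np.float64(0.0014940480726338033), 879) tcp [ 0.6777 -0.0241  0.4347] -20.5 0.1203
[{"slide": [0.009, -0.035, 0], "rotation": [0, 0, 0]}, {"slide": [0.004, -0.019, 0], "rotation": [0, 0, 0]}, {"slide": [0.002, -0.021, 0], "rotation": [0, 0, 0]}, {"slide": [-0.0, -0.02, 0], "rotation": [0, 0, 0]}, {"slide": [-0.002, -0.02, 0], "rotation": [0, 0, 0]}, {"slide": [-0.003, -0.019, 0], "rotation": [0, 0, 0]}, {"slide": [-0.005, -0.02, 0], "rotation": [0, 0, 0]}, {"slide": [-0.006, -0.019, 0], "rotation": [0, 0, 0]}, {"slide": [-0.008, -0.018, 0], "rotation": [0, 0, 0]}, {"slide": [-0.01, -0.017, 0], "rotation": [0, 0, 0]}, {"slide": [-0.01, -0.017, 0], "rotation": [0, 0, 0]}, {"slide": [-0.012, -0.015, 0], "rotation": [0, 0, 0]}]
cmd end [0.657  0.0951] port ang 400.05808981760816 t 15.2
```

Emit:
{"name": "apply_moves", "arguments": {
  "commands": [
    {"slide": [0.009, -0.035, 0], "rotation": [0, 0, 0]},
    {"slide": [0.004, -0.019, 0], "rotation": [0, 0, 0]},
    {"slide": [0.002, -0.021, 0], "rotation": [0, 0, 0]},
    {"slide": [0.0, -0.02, 0], "rotation": [0, 0, 0]},
    {"slide": [-0.002, -0.02, 0], "rotation": [0, 0, 0]},
    {"slide": [-0.003, -0.019, 0], "rotation": [0, 0, 0]},
    {"slide": [-0.005, -0.02, 0], "rotation": [0, 0, 0]},
    {"slide": [-0.006, -0.019, 0], "rotation": [0, 0, 0]},
    {"slide": [-0.008, -0.018, 0], "rotation": [0, 0, 0]},
    {"slide": [-0.01, -0.017, 0], "rotation": [0, 0, 0]},
    {"slide": [-0.01, -0.017, 0], "rotation": [0, 0, 0]},
    {"slide": [-0.012, -0.015, 0], "rotation": [0, 0, 0]}
  ]
}}

```text
time: 15.2
ee_pos: [0.6564, 0.0958, 0.4347]
eef_rot: [-180.0, -0.0, 0.0]
wrist_force: [0.2, 0.4, -2.4]
opening: 0.339
finger_force: 60.3
```

```bash
python3 m1.py 400; python3 plan.py 12.7 278.8 50.2 12 .657 .0951
```

```text
15.2 (np.float64(399.5), np.float64(0.0016219197793919376), 1003) tcp [0.6564 0.0958 0.4347] 40.4 0.12
[{"slide": [-0.021, -0.022, 0], "rotation": [0, 0, 0]}, {"slide": [-0.015, -0.013, 0], "rotation": [0, 0, 0]}, {"slide": [-0.016, -0.011, 0], "rotation": [0, 0, 0]}, {"slide": [-0.016, -0.01, 0], "rotation": [0, 0, 0]}, {"slide": [-0.018, -0.009, 0], "rotation": [0, 0, 0]}, {"slide": [-0.017, -0.007, 0], "rotation": [0, 0, 0]}, {"slide": [-0.019, -0.006, 0], "rotation": [0, 0, 0]}, {"slide": [-0.019, -0.004, 0], "rotation": [0, 0, 0]}, {"slide": [-0.019, -0.003, 0], "rotation": [0, 0, 0]}, {"slide": [-0.019, -0.001, 0], "rotation": [0, 0, 0]}, {"slide": [-0.019, 0.001, 0], "rotation": [0, 0, 0]}, {"slide": [-0.019, 0.001, 0], "rotation": [0, 0, 0]}]
cmd end [0.5485 0.1371] port ang 457.8335070653911 t 16.45
```

Emit:
{"name": "apply_moves", "arguments": {
  "commands": [
    {"slide": [-0.021, -0.022, 0], "rotation": [0, 0, 0]},
    {"slide": [-0.015, -0.013, 0], "rotation": [0, 0, 0]},
    {"slide": [-0.016, -0.011, 0], "rotation": [0, 0, 0]},
    {"slide": [-0.016, -0.01, 0], "rotation": [0, 0, 0]},
    {"slide": [-0.018, -0.009, 0], "rotation": [0, 0, 0]},
    {"slide": [-0.017, -0.007, 0], "rotation": [0, 0, 0]},
    {"slide": [-0.019, -0.006, 0], "rotation": [0, 0, 0]},
    {"slide": [-0.019, -0.004, 0], "rotation": [0, 0, 0]},
    {"slide": [-0.019, -0.003, 0], "rotation": [0, 0, 0]},
    {"slide": [-0.019, -0.001, 0], "rotation": [0, 0, 0]},
    {"slide": [-0.019, 0.001, 0], "rotation": [0, 0, 0]},
    {"slide": [-0.019, 0.001, 0], "rotation": [0, 0, 0]}
  ]
}}

```text
time: 16.45
ee_pos: [0.5476, 0.137, 0.4348]
eef_rot: [180.0, -0.0, -0.0]
wrist_force: [0.3, -0.4, -1.9]
opening: 0.339
finger_force: 60.3
```

```bash
python3 m1.py 457; python3 plan.py 12.7 278.5 49.8 12 .5485 .1371
```

```text
16.45 (np.float64(456.75), np.float64(0.0014870131268425878), 1077) tcp [0.5476 0.137  0.4348] 98.3 0.1202
[{"slide": [-0.02, 0.004, 0], "rotation": [0, 0, 0]}, {"slide": [-0.018, 0.005, 0], "rotation": [0, 0, 0]}, {"slide": [-0.018, 0.006, 0], "rotation": [0, 0, 0]}, {"slide": [-0.017, 0.008, 0], "rotation": [0, 0, 0]}, {"slide": [-0.016, 0.009, 0], "rotation": [0, 0, 0]}, {"slide": [-0.016, 0.01, 0], "rotation": [0, 0, 0]}, {"slide": [-0.015, 0.011, 0], "rotation": [0, 0, 0]}, {"slide": [-0.013, 0.012, 0], "rotation": [0, 0, 0]}, {"slide": [-0.013, 0.014, 0], "rotation": [0, 0, 0]}, {"slide": [-0.012, 0.014, 0], "rotation": [0, 0, 0]}, {"slide": [-0.01, 0.015, 0], "rotation": [0, 0, 0]}, {"slide": [-0.01, 0.015, 0], "rotation": [0, 0, 0]}]
cmd end [0.4595 0.0756] port ang 511.42398510873653 t 17.7
```

One more stretch for margin, then raise.

Emit:
{"name": "apply_moves", "arguments": {
  "commands": [
    {"slide": [-0.02, 0.004, 0], "rotation": [0, 0, 0]},
    {"slide": [-0.018, 0.005, 0], "rotation": [0, 0, 0]},
    {"slide": [-0.018, 0.006, 0], "rotation": [0, 0, 0]},
    {"slide": [-0.017, 0.008, 0], "rotation": [0, 0, 0]},
    {"slide": [-0.016, 0.009, 0], "rotation": [0, 0, 0]},
    {"slide": [-0.016, 0.01, 0], "rotation": [0, 0, 0]},
    {"slide": [-0.015, 0.011, 0], "rotation": [0, 0, 0]},
    {"slide": [-0.013, 0.012, 0], "rotation": [0, 0, 0]},
    {"slide": [-0.013, 0.014, 0], "rotation": [0, 0, 0]},
    {"slide": [-0.012, 0.014, 0], "rotation": [0, 0, 0]},
    {"slide": [-0.01, 0.015, 0], "rotation": [0, 0, 0]},
    {"slide": [-0.01, 0.015, 0], "rotation": [0, 0, 0]}
  ]
}}

```text
time: 17.7
ee_pos: [0.459, 0.0749, 0.4347]
eef_rot: [180.0, -0.0, 0.0]
wrist_force: [1.3, 0.3, -2.4]
opening: 0.334
finger_force: 60.3
```

Emit:
{"name": "apply_moves", "arguments": {
  "commands": [
    {"slide": [-0.005, 0.008, -0.03], "rotation": [0, 0, 0]},
    {"slide": [0, 0, -0.05], "rotation": [0, 0, 0]},
    {"slide": [0, 0, -0.05], "rotation": [0, 0, 0]},
    {"slide": [0, 0, -0.02], "rotation": [0, 0, 0]},
    {"slide": [0, 0, 0], "rotation": [0, 0, 0]},
    {"slide": [0, 0, 0], "rotation": [0, 0, 0]},
    {"slide": [0, 0, 0], "rotation": [0, 0, 0]}
  ]
}}

```text
time: 18.4
ee_pos: [0.457, 0.0716, 0.5084]
eef_rot: [180.0, 0.1, 0.0]
wrist_force: [0.1, -0.6, -2.9]
opening: 0.337
finger_force: 60.3
```

Run:
```python
from h import *
o=telemetry.get_obs();print(o['time'],o['ee_pos'],o['eef_rot'],o['finger_force'])
im,d=grab_frame("scene");P,u,v=world("scene",d);t=o['ee_pos']
m=(np.hypot(P[:,0]-t[0],P[:,1]-t[1])<.03)&(P[:,2]>.12)
print(fit("scene",d),'lens z',np.sort(P[m][:,2])[:5])
cv2.imwrite('pics/e.png',im[:,:,::-1])
```

```text
18.4 [0.45701729 0.07159207 0.50842605] [1.79990762e+02 9.75538619e-02 8.90534809e-03] 60.34034013748169
(np.float64(-178.25), np.float64(0.0015556788990471746), 1043) lens z [0.21652048 0.21703022 0.21761696 0.21768855 0.21797792]
```

View pics/e.png

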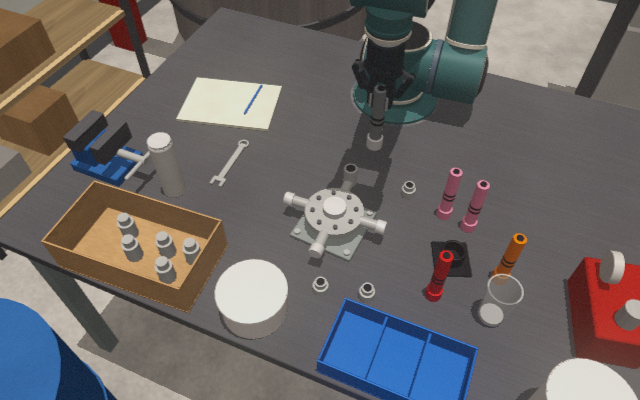

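The lamp is held upright at pixel (376,120), its lens at z≈0.217 m. The rotor at (335,215) is still turning, and the bystanders look undisturbed.

```bash
python3 -c "
from bench import finish_job
print(finish_job())"
```

```text
the job is handed in; nothing more can be done
None
```

I handed the job in at about 18.5 s; no verdict came back. The rotor was pushed to about 1 rad/s, the lamp followed the elbow port for about 8 s (measured to within a few mm), and it ended upright in the gripper with its lens about 0.217 m above the bench and the rotor still turning.

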